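# Find the soft foot of a rocking stage plate and wedge it

## Task

The loose aluminium stage plate rocks, because one of the four feet hidden under it has gone soft. Press lightly with the fingertips on the plate above its feet, corner by corner, until you find the corner that sinks; then slide the white wedge, thin end first, along the grey slab under the plate's edge at that corner until it is snug, without lifting the plate off its other feet or shoving it along, and let go of it. Finally press that same corner again to prove that it no longer gives, and leave the other things on the bench where they are.

Things in the scene. Friction and masses are not known exactly. Their poses are not given: they have to be found in the camera images.
- slab: flat grey steel slab fixed on the bench, 210 (x) x 300 (y) x 12 mm high; origin at the centre of its underside. On it, fixed, stand four round rubber feet, 18 mm across, 16 mm high, at x = +-56, y = +-34 mm from its centre, hidden by the plate. The plate lies level on them, centred on the slab with the same axes; the 16 mm gap under it is open all round.
- stage: loose aluminium plate with a grid of small dark holes, 170 (x) x 130 (y) x 16 mm, about 0.85 kg; origin at the centre of its underside, z up. Press it above a foot (x = +-56, y = +-34 mm): 3 to 6 N on a corner is enough to tell, over 20 N is not needed and 50 N too much. It slides if pushed sideways with more than a few newtons.
- stage_top (a point): centre of the plate's top face, 16 mm above stage's origin; same axes. Three feet are firm. One, any of the four, is soft: it carries the plate level, but yields when pressed above it with about 1 to 3 N and goes down by up to 4 mm (the plate tips about the diagonal of its neighbours); let go, it springs back.
- wedge_grip (a point): on the upright grip of the white plastic wedge, mid-thickness, 46 mm above its underside: grasp here. The grip is 24 mm long (x), 16 mm thick (y, pinch it this way) and rises from 22 to 60 mm above the underside. The wedge's x axis runs along it from thick to thin end, z up; it is 74 mm long, 26 mm wide, 90 g, and reaches from 16 mm behind this point to 58 mm ahead.
- wedge_tip (a point): middle of the wedge's thin end, at its underside; axes as wedge_grip. The top slopes from 14 mm high here to 22 mm, 40 mm back (1 in 5). Slid along the slab it meets the level plate with 10 mm of it under the edge, then binds: a push of 2 to 5 N makes it snug. Each 5 mm more lifts the edge by 1 mm; a lift over 1 mm is too much. Friction holds it.
- jar: bystander: clear round jar, 52 mm across, 70 mm high
- beaker: bystander: glass beaker, 68 mm across, 85 mm high
- tipbox: bystander: clear open box, 120 x 85 x 50 mm
- microplate: bystander: flat clear well plate, 127 x 85 x 15 mm
- weight: bystander: steel weight, 38 mm across, 30 mm high

How it is judged:
By the outcome, as a careful person would: the job done as asked, in the order asked, and still so for the second after the job is handed in, with the robot touching nothing.
It also fails if it takes over 69 s, if anything falls off the work surface, if the arm or the gripper's body presses on something with over 40 N, if the wrist force passes 120 N, or if a joint passes its speed limit or range.

## Robot

A 6-joint arm with a two-finger parallel gripper is mounted at the origin on the work surface. World frame = base frame: x ahead of the robot, y to its left, z up, the work surface at z = 0. Lengths are in m, angles in rad, forces in N, time in s.
With the tool pointing down it reaches from about 0.375 to 0.975 m from the base axis. Payload 3.8 kg.
Tool frame: the origin (TCP) lies on the centre line of the jaws, within the pads' length; the fingertips stand 19 mm ahead of it and the grasp point (between the pads) is the TCP (manip.nose_length is the z of the fingertips in the tool frame, in m); z points along the fingers, y is the direction in which the jaws open and shut (so a half turn about z gives the same grasp; the last joint's range is limited). The gripper opens to 85 mm and grips with 20 to 120 N. Pads are 22 mm wide; open, the fingers measure 114 mm over their backs; the gripper's body (76 mm by 85 mm) begins 54 mm behind the grasp point. The pads swing forward as they close: fully open they stand 13 mm farther back than shut.
Start: joints at [-1.176, 0.264, 1.604, -0, 1.274, -0.037], TCP at [0.282, -0.613, 0.25] pointing down, gripper open.
Joint ranges: [-2.63, 2.63], [-0.94, 2.18], [0.31, 2.57], [-1.31, 4.45], [0, 2.66], [-2.55, 2.55]. Speed limits (rad/s): [2.57, 2.57, 3.14, 3.14, 3.14, 3.14].

## Interface

Orientations are given as a unit quaternion [w, x, y, z].
In Python, from bench import read_state, viewer, job, manip gives the robot as it stands.
- The arm moves only by the tool play_rows, never from a script. Its argument "series" is a list of rows, each an object with "travel": the shift along the world's x, y, z in m, a list of three; "angular": the turn, a rotation vector about the world's x, y, z in degrees, a list of three; "grip": the closure, from -1 (fully open) to 1 (shut). A call has 1 to 12 rows; each row shifts and turns the commanded pose from where the row before left it; what a row does not reach is not made up. A row lasts 1/8 s, in which the tool goes at most 62.5 mm and 10.7 degrees, less where a joint would pass 70% of its speed; a pose out of reach is approached as far as the arm can. A call with a gripper value outside its range is refused whole. The fingers move at their own pace and stop on an object; the grip force is fixed at half the most. Time passes only in rows, so rows that do not move let the fingers close. It gives the time, the measured TCP pose, the force and the opening at its end, in the units of the state.
- read_state(): the state, without advancing time (a new reading comes with each control period).
- viewer.read_camera(name): name is "side" or "top"; returns (picture, depth): 480x640x3 uint8, red, green, blue; 480x640 float32, m along the optical axis (not along the pixel's ray), 0 where there is no reading.
- viewer.calibration(name): a dict with "mtx" (3x3 intrinsics, pixels), "D" ([k1, k2, p1, p2, k3] as OpenCV has them; the pictures are not rectified), "view" (4x4, takes a point from world to camera coordinates). Camera axes: x right, y down, z forward; pixel columns grow to the right and rows downward; lengths in m; the calibration is good to about 2 mm. A picture is of the moment at which its call begins. calibration takes no time and is no camera call.
- job.hand_in(): hands the job in, once; it reports no verdict.
The state is a dict: "time": time; "joint_pos": joint angles; "qvel": joint speeds; "joint_torque": joint torques, N m; "tcp_pos": TCP position; "tcp_rot": TCP orientation; "ft_force": force on the tool from outside, world axes, zero at the start; "torque": the same for the moment, N m; "grip_width": finger opening in m.
Only numpy, scipy, OpenCV 4.12 (cv2) and the standard library are available. Lean on these libraries where they do the work, as an engineer would, in place of code of your own. Each camera call takes 0.05 s, during which the arm holds its last target. There are 200 camera calls.

## Working session

There is one attempt and no reset: what is moved stays moved. The work goes in short steps, Python scripts to look and compute and a tool call to move; the robot and the scene stay as the last step left them, time stands still between calls to the robot, and variables do not carry over. Pictures are saved under pics/ and viewed, about 8 in all and at most 12, crops included, and the job is handed in when it is done.

Besides the shell and the picture viewer there is one more tool, called after ">>>" in YAML: its name, and indented under it one key for each argument. play_rows: Moves the arm, as the interface text tells. Its arguments: {"type":"object","properties":{"series":{"type":"array"}},"required":["series"]}

```bash
mkdir -p pics; cat > h.py <<'E'
import numpy as np,cv2
from bench import read_state,viewer,job,manip
def grab(n,f=None):
    im,d=viewer.read_camera(n)
    if f: cv2.imwrite('pics/'+f,im[:,:,::-1])
    return im,d
def ray(n,uv,z):
    c=viewer.calibration(n);K=np.array(c['mtx']);D=np.array(c['D'],float);V=np.array(c['view'])
    p=cv2.undistortPoints(np.array(uv,float).reshape(-1,1,2),K,D).reshape(-1,2)
    R,t=V[:3,:3],V[:3,3];o=-R.T@t
    d=np.c_[p,np.ones(len(p))]@R
    return o+d*((z-o[2])/d[:,2])[:,None]
def proj(n,P):
    c=viewer.calibration(n);V=np.array(c['view'])
    return cv2.projectPoints(np.array(P,float).reshape(-1,1,3),cv2.Rodrigues(V[:3,:3])[0],V[:3,3],np.array(c['mtx']),np.array(c['D'],float))[0].reshape(-1,2)
E
python3 - <<'E'
from h import *
a,d=grab('top','t0.png');b,e=grab('side','s0.png')
np.save('t0d.npy',d);np.save('s0d.npy',e)
for n in('top','side'):
    V=np.array(viewer.calibration(n)['view']);print(n,-V[:3,:3].T@V[:3,3],V[2,:3])
s=read_state();print(s['tcp_pos'],s['tcp_rot'],s['ft_force'],s['grip_width'],s['time'],manip.nose_length)
E
```

```text
top [0.28080961 0.02938138 1.4697495 ] [ 0.13482742  0.00255122 -0.99086581]
side [0.03758662 0.87428942 1.14337027] [ 0.31618177 -0.59797417 -0.73651611]
[ 0.28226427 -0.612461    0.24907697] [-1.00342774e-03  9.76783244e-01  2.14227586e-01 -1.71269318e-04] [ 0.13382375 -0.18491238 -0.92602403] 0.08562968114918927 0.1 0.019
```

View pics/t0.png

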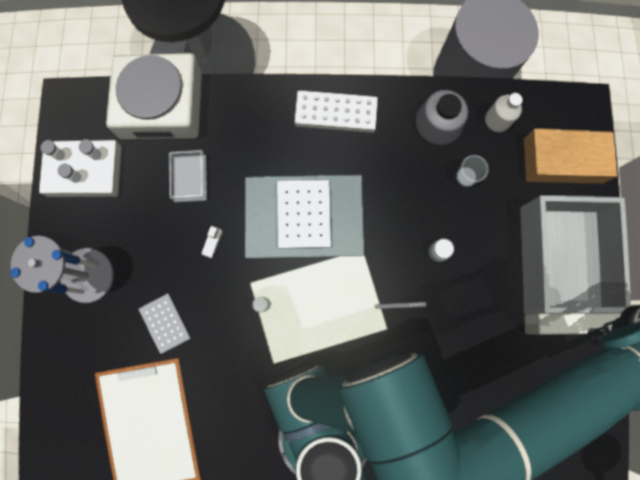

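View pics/s0.png

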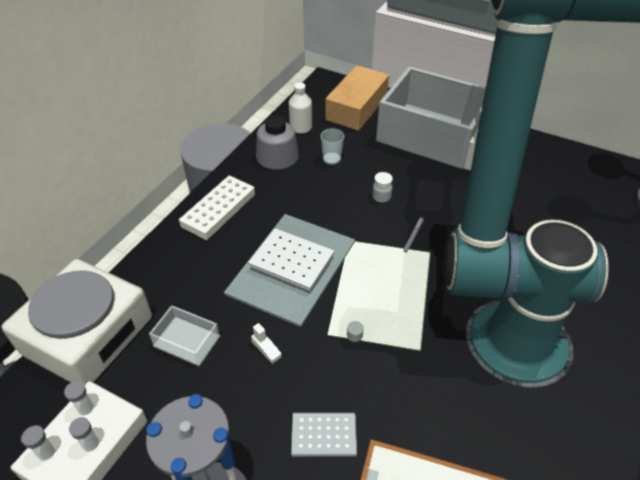

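The top view has the slab and plate centred near (304,215), the wedge at (212,241) with its bright grip towards the top, the tipbox at (187,176), the microplate at (164,323), the weight at (261,304), the jar at (442,250) and the beaker at (472,170). In the side view the plate is near (292,258) and the wedge at (265,343), grip at its upper-left end. I'll measure these next.

```bash
python3 - <<'E'
from h import *
a=cv2.imread('pics/t0.png');b=cv2.imread('pics/s0.png')
def comp(im,lo,box):
    x0,y0,x1,y1=box;m=np.zeros(im.shape[:2],np.uint8)
    m[y0:y1,x0:x1]=(im[y0:y1,x0:x1].min(2)>lo)
    cs,_=cv2.findContours(m,cv2.RETR_EXTERNAL,cv2.CHAIN_APPROX_NONE)
    return max(cs,key=cv2.contourArea)
for n,im,box,lo,z in [('top',a,(235,165,375,262),60,.012),('top',a,(260,170,345,255),165,.044),('side',b,(240,225,340,295),150,.044),('top',a,(198,222,226,262),110,.02)]:
    c=comp(im,lo,box);r=cv2.minAreaRect(c);bp=cv2.boxPoints(r)
    P=ray(n,bp,z);print(n,cv2.contourArea(c),r,'\n',P.round(4),P.mean(0).round(4))
    e=[P[1]-P[0],P[2]-P[1]];print([ (np.linalg.norm(q).round(4),np.degrees(np.arctan2(q[1],q[0])).round(1)) for q in e])
cv2.imwrite('pics/c1.png',np.hstack([cv2.resize(a[215:270,180:245],None,fx=6,fy=6,interpolation=2)[:330,:390],cv2.resize(b[315:370,235:300],None,fx=6,fy=6,interpolation=2)[:330,:390]]))
E
```

```text
top 10224.5 ((306.0, 217.5), (87.0, 124.0), 90.0) 
 [[ 0.6662  0.2138  0.012 ]
 [ 0.6691 -0.1075  0.012 ]
 [ 0.4426 -0.1065  0.012 ]
 [ 0.4395  0.2075  0.012 ]] [0.5543 0.0518 0.012 ]
[(np.float64(0.3213), np.float64(-89.5)), (np.float64(0.2265), np.float64(179.7))]
top 3461.5 ((302.9700622558594, 213.5631103515625), (68.1518783569336, 53.23844909667969), 88.80650329589844) 
 [[ 0.6425  0.129   0.044 ]
 [ 0.6465 -0.0054  0.044 ]
 [ 0.4729 -0.0099  0.044 ]
 [ 0.4689  0.1221  0.044 ]] [0.5577 0.059  0.044 ]
[(np.float64(0.1345), np.float64(-88.3)), (np.float64(0.1737), np.float64(-178.5))]
side 2821.5 ((291.17694091796875, 256.0618591308594), (75.62370300292969, 45.16737365722656), 21.991130828857422) 
 [[ 0.642   0.1264  0.044 ]
 [ 0.682  -0.0152  0.044 ]
 [ 0.4758 -0.0139  0.044 ]
 [ 0.4499  0.122   0.044 ]] [0.5625 0.0548 0.044 ]
[(np.float64(0.1471), np.float64(-74.2)), (np.float64(0.2062), np.float64(179.6))]
top 335.5 ((210.71896362304688, 241.39779663085938), (12.900800704956055, 30.67144012451172), 19.98310661315918) 
 [[0.4563 0.3206 0.02  ]
 [0.5305 0.2964 0.02  ]
 [0.5194 0.2648 0.02  ]
 [0.4454 0.2893 0.02  ]] [0.4879 0.2928 0.02  ]
[(np.float64(0.0781), np.float64(-18.1)), (np.float64(0.0334), np.float64(-109.5))]
```

View pics/c1.png

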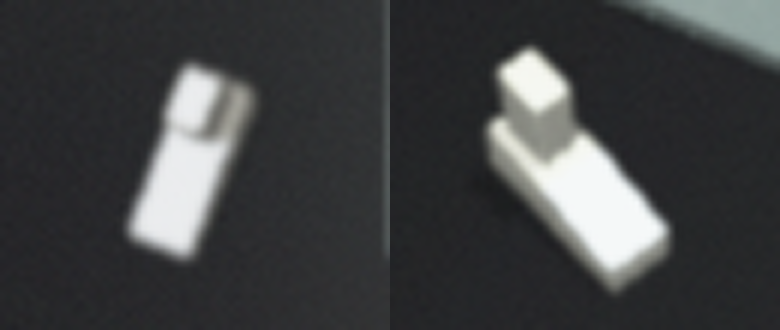

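```bash
python3 - <<'E'
from h import *
a=cv2.imread('pics/t0.png',0);b=cv2.imread('pics/s0.png',0)
for n,im,box in[('top',a,(278,182,330,247)),('side',b,(252,228,334,288))]:
    x0,y0,x1,y1=box
    bh=cv2.morphologyEx(im,cv2.MORPH_BLACKHAT,np.ones((7,7),np.uint8))[y0:y1,x0:x1]
    bh=bh.copy();_,m=cv2.threshold(bh,40,1,0)
    k,l,s,c=cv2.connectedComponentsWithStats(m)
    pts=[]
    for i in range(1,k):
        if 2<=s[i,4]<=25 :
            w=(l==i)*bh.astype(float);yy,xx=np.mgrid[:w.shape[0],:w.shape[1]]
            pts.append([(w*xx).sum()/w.sum()+x0,(w*yy).sum()/w.sum()+y0])
    P=ray(n,pts,.044);print(n,len(P));print(P[:,:2].round(3).tolist())
print('slab edges at z=.012')
V=ray('top',[[245.5,217],[363,215],[304,176],[304,257.5]],.012);print(V.round(4))
V=ray('side',[[227,293],[301,320],[289,217],[354,239]],.012);print(V.round(4))
print('grip',ray('top',[[180+192/6,215+94/6]],.06).round(4),ray('side',[[235+147/6,315+80/6]],.06).round(4))
t=ray('top',[[180+128/6,215+235/6],[180+190/6,215+258/6]],.014);s=ray('side',[[281.3,353.8],[272.5,360.8]],.014)
print('tip',t.round(4),t.mean(0).round(4),s.round(4),s.mean(0).round(4))
E
```

```text
top 20
[[0.613, 0.102], [0.614, 0.074], [0.615, 0.046], [0.615, 0.018], [0.586, 0.073], [0.587, 0.045], [0.587, 0.017], [0.585, 0.102], [0.557, 0.1], [0.558, 0.072], [0.559, 0.044], [0.559, 0.016], [0.529, 0.099], [0.53, 0.071], [0.531, 0.043], [0.532, 0.015], [0.501, 0.099], [0.502, 0.071], [0.503, 0.042], [0.503, 0.015]]
side 20
[[0.617, 0.015], [0.59, 0.015], [0.617, 0.044], [0.562, 0.014], [0.589, 0.043], [0.534, 0.013], [0.616, 0.072], [0.561, 0.042], [0.506, 0.013], [0.588, 0.071], [0.532, 0.041], [0.615, 0.1], [0.56, 0.07], [0.504, 0.041], [0.587, 0.099], [0.532, 0.069], [0.559, 0.098], [0.503, 0.069], [0.531, 0.098], [0.503, 0.097]]
slab edges at z=.012
[[ 0.5528  0.2067  0.012 ]
 [ 0.5608 -0.0941  0.012 ]
 [ 0.6619  0.0581  0.012 ]
 [ 0.45    0.0556  0.012 ]]
[[ 0.6509  0.2081  0.012 ]
 [ 0.4559  0.1925  0.012 ]
 [ 0.6509 -0.0851  0.012 ]
 [ 0.4609 -0.0956  0.012 ]]
grip [[0.5089 0.2832 0.06  ]] [[0.507  0.2835 0.06  ]]
tip [[0.4556 0.3169 0.014 ]
 [0.4461 0.29   0.014 ]] [0.4508 0.3034 0.014 ] [[0.4487 0.2925 0.014 ]
 [0.4565 0.3168 0.014 ]] [0.4526 0.3047 0.014 ]
```

The plate centre is at about (0.559, 0.057) with a yaw of about 1.4°. The wedge grip is at (0.508, 0.283) and points at a yaw of about 160°. I'll close the fingers and go above the (+x, −y) foot.

>>> play_rows:
  series:
    - {"travel":[0.024,0.046,0],"angular":[0,0,5],"grip":1}
    - {"travel":[0.024,0.046,0],"angular":[0,0,5],"grip":1}
    - {"travel":[0.024,0.046,0],"angular":[0,0,5],"grip":1}
    - {"travel":[0.024,0.046,0],"angular":[0,0,5],"grip":1}
    - {"travel":[0.024,0.046,0],"angular":[0,0,5],"grip":1}
    - {"travel":[0.024,0.046,0],"angular":[0,0,5],"grip":1}
    - {"travel":[0.024,0.046,0],"angular":[0,0,5],"grip":1}
    - {"travel":[0.024,0.046,0],"angular":[0,0,5],"grip":1}
    - {"travel":[0.024,0.046,0],"angular":[0,0,5],"grip":1}
    - {"travel":[0.024,0.046,0],"angular":[0,0,5],"grip":1}
    - {"travel":[0.024,0.046,-0.01],"angular":[0,0,5],"grip":1}
    - {"travel":[0.024,0.046,-0.01],"angular":[0,0,5],"grip":1}

```text
time: 1.6
tcp_pos: [0.5709, -0.0594, 0.2298]
tcp_rot: [0.0, 0.738, 0.675, -0.0]
ft_force: [0.2, -0.8, 0.6]
grip_width: 0.0003
```

>>> play_rows:
  series:
    - {"travel":[0.022,0.042,-0.02],"angular":[0,0,2.5],"grip":1}
    - {"travel":[0.022,0.042,-0.02],"angular":[0,0,2.6],"grip":1}
    - {"travel":[0.001,0,-0.05],"angular":[0,0,0],"grip":1}
    - {"travel":[0,0,-0.05],"angular":[0,0,0],"grip":1}
    - {"travel":[0,0,-0.012],"angular":[0,0,0],"grip":1}
    - {"travel":[0,0,0],"angular":[0,0,0],"grip":1}
    - {"travel":[0,0,0],"angular":[0,0,0],"grip":1}

```text
time: 2.48
tcp_pos: [0.6175, 0.0227, 0.0808]
tcp_rot: [0.001, 0.708, 0.706, 0.001]
ft_force: [0.4, -0.3, -0.0]
grip_width: 0.0002
```

```bash
python3 - <<'E'
from h import *
a,_=grab('top');b,_=grab('side')
cv2.imwrite('pics/p1.png',np.hstack([cv2.resize(a[140:280,235:375],(400,400)),cv2.resize(b[180:320,220:360],(400,400))])[:,:,::-1])
print(read_state()['ft_force'],read_state()['tcp_pos'])
E
```

```text
[-0.30760996  0.29483273  0.25871223] [0.61747529 0.02274928 0.08100159]
```

View pics/p1.png

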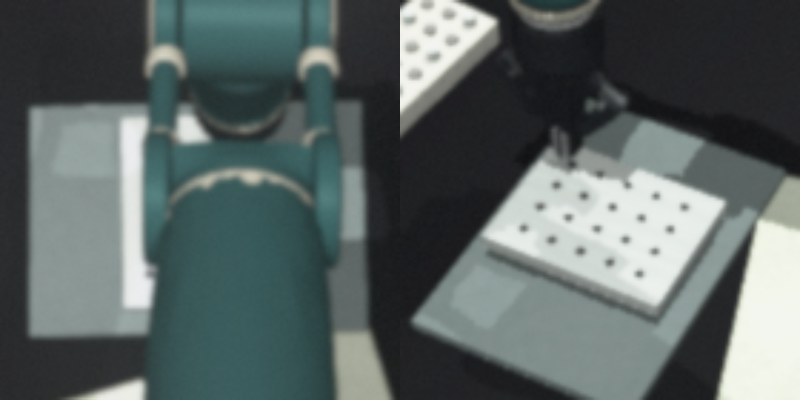

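The side crop shows the fingertips just above the far (+x, −y) corner of the plate, at about (565,160). Now I'll press gently.

>>> play_rows:
  series:
    - {"travel":[0,0.001,-0.008],"angular":[0,0,0],"grip":1}
    - {"travel":[0,0,-0.006],"angular":[0,0,0],"grip":1}
    - {"travel":[0,0,-0.002],"angular":[0,0,0],"grip":1}
    - {"travel":[0,0,0],"angular":[0,0,0],"grip":1}
    - {"travel":[0,0,0],"angular":[0,0,0],"grip":1}

```text
time: 3.2
tcp_pos: [0.6152, 0.024, 0.063]
tcp_rot: [-0.0, 0.708, 0.706, -0.0]
ft_force: [-2.7, 0.4, 7.0]
grip_width: 0.0001
```

>>> play_rows:
  series:
    - {"travel":[0,0,-0.001],"angular":[0,0,0],"grip":1}
    - {"travel":[0,0,0],"angular":[0,0,0],"grip":1}
    - {"travel":[0,0,0],"angular":[0,0,0],"grip":1}

```text
time: 3.58
tcp_pos: [0.6153, 0.024, 0.063]
tcp_rot: [-0.0, 0.708, 0.706, -0.0]
ft_force: [-5.0, 0.0, 12.5]
grip_width: 0.0001
```

>>> play_rows:
  series:
    - {"travel":[0,0,-0.001],"angular":[0,0,0],"grip":1}
    - {"travel":[0,0,0],"angular":[0,0,0],"grip":1}
    - {"travel":[0,0,0],"angular":[0,0,0],"grip":1}

```text
time: 3.95
tcp_pos: [0.6153, 0.0239, 0.0629]
tcp_rot: [-0.0, 0.708, 0.706, -0.0]
ft_force: [-7.3, 0.2, 17.5]
grip_width: -0.0
```

This corner is firm: z stayed at 0.063 while the force climbed to 17 N. Next corner, with a lighter press.

>>> play_rows:
  series:
    - {"travel":[0,0,0.014],"angular":[0,0,0],"grip":1}
    - {"travel":[-0.001,0.034,0],"angular":[0,0,0],"grip":1}
    - {"travel":[0,0.034,0],"angular":[0,0,0],"grip":1}
    - {"travel":[0,0,0],"angular":[0,0,0],"grip":1}
    - {"travel":[0,0,-0.008],"angular":[0,0,0],"grip":1}
    - {"travel":[0,0,-0.0035],"angular":[0,0,0],"grip":1}
    - {"travel":[0,0,0],"angular":[0,0,0],"grip":1}
    - {"travel":[0,0,0],"angular":[0,0,0],"grip":1}

```text
time: 4.95
tcp_pos: [0.6141, 0.0912, 0.063]
tcp_rot: [-0.001, 0.709, 0.706, -0.0]
ft_force: [-3.1, 0.6, 5.7]
grip_width: -0.0001
```

Firm as well (5.7 N, no sinking). Next, (−x, +y).

>>> play_rows:
  series:
    - {"travel":[0,0,0.0115],"angular":[0,0,0],"grip":1}
    - {"travel":[-0.037,0,0],"angular":[0,0,0],"grip":1}
    - {"travel":[-0.037,0,0],"angular":[0,0,0],"grip":1}
    - {"travel":[-0.038,0,0],"angular":[0,0,0],"grip":1}
    - {"travel":[0,0,0],"angular":[0,0,0],"grip":1}
    - {"travel":[0,0,-0.008],"angular":[0,0,0],"grip":1}
    - {"travel":[0,0,-0.0035],"angular":[0,0,0],"grip":1}
    - {"travel":[0,0,0],"angular":[0,0,0],"grip":1}
    - {"travel":[0,0,0],"angular":[0,0,0],"grip":1}

```text
time: 6.08
tcp_pos: [0.5037, 0.0918, 0.0631]
tcp_rot: [0.0, 0.708, 0.706, 0.0]
ft_force: [-0.5, -0.9, 2.9]
grip_width: -0.0001
```

>>> play_rows:
  series:
    - {"travel":[0,0,-0.001],"angular":[0,0,0],"grip":1}
    - {"travel":[0,0,0],"angular":[0,0,0],"grip":1}
    - {"travel":[0,0,0],"angular":[0,0,0],"grip":1}

```text
time: 6.45
tcp_pos: [0.5037, 0.0918, 0.063]
tcp_rot: [0.001, 0.708, 0.706, 0.001]
ft_force: [-1.1, -1.6, 9.9]
grip_width: 0.0002
```

Firm. Last corner, (−x, −y), which I'll verify directly.

>>> play_rows:
  series:
    - {"travel":[0,0,0.0125],"angular":[0,0,0],"grip":1}
    - {"travel":[0,-0.035,0],"angular":[0,0,0],"grip":1}
    - {"travel":[0,-0.034,0],"angular":[0,0,0],"grip":1}
    - {"travel":[0,0,0],"angular":[0,0,0],"grip":1}
    - {"travel":[0,0,-0.008],"angular":[0,0,0],"grip":1}
    - {"travel":[0,0,-0.004],"angular":[0,0,0],"grip":1}
    - {"travel":[0,0,0],"angular":[0,0,0],"grip":1}
    - {"travel":[0,0,0],"angular":[0,0,0],"grip":1}

```text
time: 7.45
tcp_pos: [0.5022, 0.0236, 0.0622]
tcp_rot: [-0.0, 0.708, 0.706, -0.0]
ft_force: [-1.1, 0.7, 1.6]
grip_width: -0.0002
```

>>> play_rows:
  series:
    - {"travel":[0,0,-0.0015],"angular":[0,0,0],"grip":1}
    - {"travel":[0,0,0],"angular":[0,0,0],"grip":1}
    - {"travel":[0,0,0],"angular":[0,0,0],"grip":1}

```text
time: 7.82
tcp_pos: [0.5025, 0.023, 0.0608]
tcp_rot: [-0.0, 0.708, 0.706, 0.0]
ft_force: [-1.4, 1.0, 1.9]
grip_width: -0.0001
```

Found it: (−x, −y) sinks to z 0.0608 at only 1.9 N. Next I'll lift, open and go above the wedge grip, turning the jaws by +70°.

>>> play_rows:
  series:
    - {"travel":[0,0,0.04],"angular":[0,0,0],"grip":1}
    - {"travel":[0,0.01,0.045],"angular":[0,0,7],"grip":-1}
    - {"travel":[0,0.03,0],"angular":[0,0,9],"grip":-1}
    - {"travel":[0.001,0.035,0],"angular":[0,0,9],"grip":-1}
    - {"travel":[0.001,0.035,0],"angular":[0,0,9],"grip":-1}
    - {"travel":[0.001,0.035,0],"angular":[0,0,9],"grip":-1}
    - {"travel":[0.001,0.035,0],"angular":[0,0,9],"grip":-1}
    - {"travel":[0.001,0.035,0],"angular":[0,0,9],"grip":-1}
    - {"travel":[0,0.035,0],"angular":[0,0,9],"grip":-1}
    - {"travel":[0,0.01,0],"angular":[0,0,0],"grip":-1}
    - {"travel":[0,0,0],"angular":[0,0,0],"grip":-1}
    - {"travel":[0,0,0],"angular":[0,0,0],"grip":-1}

```text
time: 9.32
tcp_pos: [0.5074, 0.2819, 0.1455]
tcp_rot: [-0.0, 0.176, 0.984, -0.0]
ft_force: [0.4, -0.1, -0.2]
grip_width: 0.0856
```

```bash
python3 - <<'E'
from h import *
a,_=grab('top');b,_=grab('side')
cv2.imwrite('pics/p2.png',np.hstack([cv2.resize(a[160:280,170:290],(400,400)),cv2.resize(b[280:400,210:330],(400,400))])[:,:,::-1])
s=read_state();print(s['tcp_pos'],s['tcp_rot'],s['ft_force'],s['joint_pos'])
E
```

```text
[0.5075241 0.281802  0.1456642] [-5.91198939e-05  1.75937485e-01  9.84401313e-01 -2.31379955e-04] [-0.21539884  0.41462323  0.20373681] [ 4.64127570e-01  1.74568268e-01  1.91440656e+00 -3.45491036e-04
  1.05298935e+00 -7.52781627e-01]
```

View pics/p2.png

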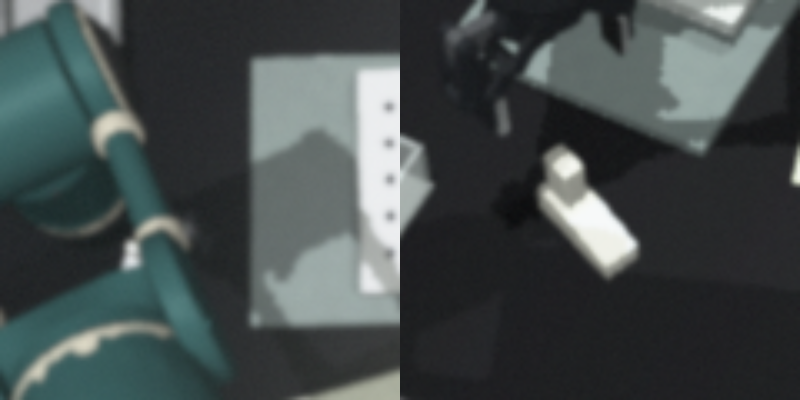

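The side crop shows the open fingers at about (500,110) and (620,35), straddling the wedge grip at (565,165) below them, so the alignment is good. Descend and grasp.

>>> play_rows:
  series:
    - {"travel":[0.0005,0.0015,-0.04],"angular":[0,0,0],"grip":-1}
    - {"travel":[0,0,-0.04],"angular":[0,0,0],"grip":-1}
    - {"travel":[0,0,-0.0195],"angular":[0,0,0],"grip":-1}
    - {"travel":[0,0,0],"angular":[0,0,0],"grip":-1}
    - {"travel":[0,0,0],"angular":[0,0,0],"grip":1}
    - {"travel":[0,0,0],"angular":[0,0,0],"grip":1}
    - {"travel":[0,0,0],"angular":[0,0,0],"grip":1}
    - {"travel":[0,0,0],"angular":[0,0,0],"grip":1}
    - {"travel":[0,0,0],"angular":[0,0,0],"grip":1}
    - {"travel":[0,0,0],"angular":[0,0,0],"grip":1}

```text
time: 10.68
tcp_pos: [0.5086, 0.2848, 0.0471]
tcp_rot: [0.001, 0.175, 0.985, 0.0]
ft_force: [-1.5, -0.1, 5.0]
grip_width: 0.0153
```

>>> play_rows:
  series:
    - {"travel":[0,0,0.035],"angular":[0,0,0],"grip":1}
    - {"travel":[0,0,0.05],"angular":[0,0,0],"grip":1}
    - {"travel":[0,-0.035,0.015],"angular":[0,0,-6.8],"grip":1}
    - {"travel":[0,-0.035,0],"angular":[0,0,-6.8],"grip":1}
    - {"travel":[0,-0.035,0],"angular":[0,0,-6.8],"grip":1}
    - {"travel":[0,-0.035,0],"angular":[0,0,-6.8],"grip":1}
    - {"travel":[0,-0.035,0],"angular":[0,0,-6.8],"grip":1}
    - {"travel":[0,-0.035,0],"angular":[0,0,-6.8],"grip":1}
    - {"travel":[0,-0.035,0],"angular":[0,0,-6.8],"grip":1}
    - {"travel":[0,-0.035,0],"angular":[0,0,-6.8],"grip":1}
    - {"travel":[0,-0.035,0],"angular":[0,0,-6.8],"grip":1}
    - {"travel":[0,-0.035,0],"angular":[0,0,-6.8],"grip":1}

```text
time: 12.18
tcp_pos: [0.5073, -0.0666, 0.1456]
tcp_rot: [-0.0, 0.697, 0.717, -0.0]
ft_force: [0.6, -0.7, -1.2]
grip_width: 0.0154
```

>>> play_rows:
  series:
    - {"travel":[-0.002,-0.01,-0.02],"angular":[0,0,-0.3],"grip":1}
    - {"travel":[0,0,-0.02],"angular":[0,0,0],"grip":1}
    - {"travel":[0,0,0],"angular":[0,0,0],"grip":1}
    - {"travel":[0,0,0],"angular":[0,0,0],"grip":1}

```text
time: 12.68
tcp_pos: [0.5061, -0.0754, 0.1065]
tcp_rot: [-0.0, 0.697, 0.717, -0.0]
ft_force: [0.4, 0.2, -0.9]
grip_width: 0.0149
```

```bash
python3 - <<'E'
from h import *
a,_=grab('top');b,_=grab('side')
cv2.imwrite('pics/f2t.png',a[:,:,::-1]);cv2.imwrite('pics/f2s.png',b[:,:,::-1])
cv2.imwrite('pics/p3.png',np.hstack([cv2.resize(a[150:290,250:390],(400,400)),cv2.resize(b[170:310,240:380],(400,400))])[:,:,::-1])
s=read_state();print(s['tcp_pos'],s['tcp_rot'],s['ft_force'],s['grip_width'])
E
```

```text
[ 0.50673466 -0.07543802  0.10719951] [6.59425758e-04 6.97376127e-01 7.16704902e-01 4.31665335e-04] [ 0.33056813 -0.37300454 -0.93754654] 0.015039602084643793
```

View pics/p3.png

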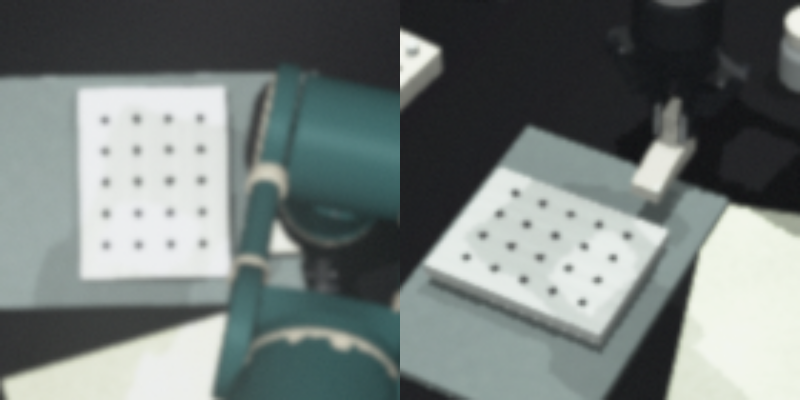

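The wedge is held level at (660,165) in the side crop, thin end towards the plate, and the plate is unobstructed in both views. I'll re-measure the plate and the tip.

```bash
cat >> h.py <<'E'
def plate(n,im,box):
    im=cv2.cvtColor(im,cv2.COLOR_BGR2GRAY);x0,y0,x1,y1=box
    bh=cv2.morphologyEx(im,cv2.MORPH_BLACKHAT,np.ones((7,7),np.uint8))[y0:y1,x0:x1].copy()
    _,m=cv2.threshold(bh,35,1,0);k,l,s,c=cv2.connectedComponentsWithStats(m);pts=[]
    for i in range(1,k):
        if 2<=s[i,4]<=25:
            yy,xx=np.nonzero(l==i);w=bh[yy,xx].astype(float);pts.append([(w*xx).sum()/w.sum()+x0,(w*yy).sum()/w.sum()+y0])
    P=ray(n,pts,.044)[:,:2];c,_,an=cv2.minAreaRect(P.astype(np.float32))[0:3]
    # fit lattice 28 mm: rotation+offset
    a=np.radians(1.4)
    for _ in range(5):
        R=np.array([[np.cos(a),-np.sin(a)],[np.sin(a),np.cos(a)]])
        q=(P-P.mean(0))@R;ix=np.round(q[:,0]/.028);iy=np.round((q[:,1]+.014)/.028)-.5
        G=np.c_[ix,iy]*.028;G-=G.mean(0);D=P-P.mean(0)
        a=np.arctan2((G[:,0]*D[:,1]-G[:,1]*D[:,0]).sum(),(G*D).sum())
    return len(P),P.mean(0).round(4),np.degrees(a).round(2)
E
python3 - <<'E'
from h import *
for f in('t0','f2t'):print(f,plate('top',cv2.imread(f'pics/{f}.png'),(278,182,330,247)))
print('s0',plate('side',cv2.imread('pics/s0.png'),(252,228,334,288)))
print('f2s',plate('side',cv2.imread('pics/f2s.png'),(252,228,332,288)))
b=cv2.imread('pics/f2s.png');cv2.imwrite('pics/p4.png',cv2.resize(b[195:255,310:370],(600,600),interpolation=cv2.INTER_CUBIC))
E
```

```text
t0 (20, array([0.5582, 0.0581]), np.float64(1.68))
f2t (20, array([0.5582, 0.0581]), np.float64(1.63))
s0 (21, array([0.5545, 0.0567]), np.float64(1.49))
f2s (20, array([0.5603, 0.0561]), np.float64(1.46))
```

View pics/p4.png

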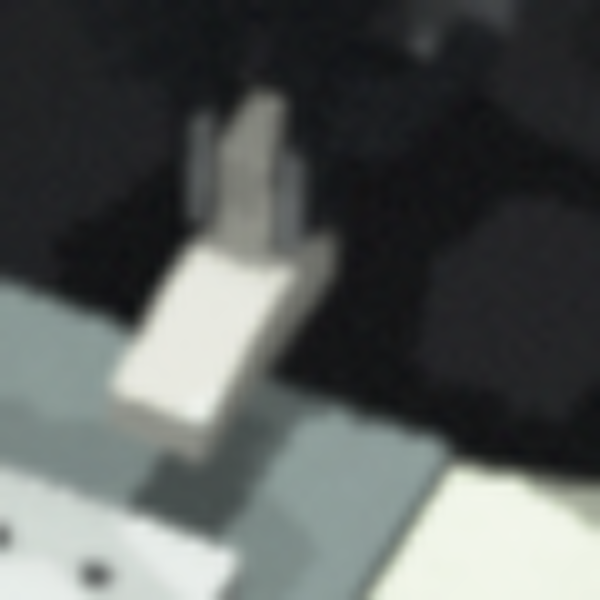

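The crop shows the wedge level between the pads, with its front top edge from (321,234) to (331,237) in full-image pixels.

```bash
python3 - <<'E'
from h import *
P=ray('side',[[321.5,233.8],[331,237.2]],.0742);print(P.round(4),P.mean(0).round(4))
E
```

```text
[[ 0.5164 -0.0198  0.0742]
 [ 0.4903 -0.0208  0.0742]] [ 0.5034 -0.0203  0.0742]
```

Prediction and measurement agree to about 2 mm: the tip is near (0.505, −0.019) and the plate edge near y = −0.009. Lower onto the slab, 3 mm further forward.

>>> play_rows:
  series:
    - {"travel":[0,0.003,-0.02],"angular":[0,0,0],"grip":1}
    - {"travel":[0,0,-0.018],"angular":[0,0,0],"grip":1}
    - {"travel":[0,0,-0.006],"angular":[0,0,0],"grip":1}
    - {"travel":[0,0,-0.002],"angular":[0,0,0],"grip":1}
    - {"travel":[0,0,0],"angular":[0,0,0],"grip":1}
    - {"travel":[0,0,0],"angular":[0,0,0],"grip":1}

```text
time: 13.52
tcp_pos: [0.5065, -0.0727, 0.0609]
tcp_rot: [0.0, 0.698, 0.717, 0.0]
ft_force: [-0.9, -1.0, -1.3]
grip_width: 0.0154
```

>>> play_rows:
  series:
    - {"travel":[0,0,-0.001],"angular":[0,0,0],"grip":1}
    - {"travel":[0,0,0],"angular":[0,0,0],"grip":1}
    - {"travel":[0,0,0],"angular":[0,0,0],"grip":1}

```text
time: 13.9
tcp_pos: [0.506, -0.0726, 0.0593]
tcp_rot: [0.0, 0.698, 0.717, 0.0]
ft_force: [-0.3, -0.5, -0.5]
grip_width: 0.0153
```

>>> play_rows:
  series:
    - {"travel":[0,0,-0.0007],"angular":[0,0,0],"grip":1}
    - {"travel":[0,0,0],"angular":[0,0,0],"grip":1}
    - {"travel":[0,0,0],"angular":[0,0,0],"grip":1}

```text
time: 14.28
tcp_pos: [0.5061, -0.0726, 0.0591]
tcp_rot: [0.0, 0.698, 0.717, 0.0]
ft_force: [-1.7, 0.5, 5.1]
grip_width: 0.0153
```

The wedge is on the slab. I'll ease off slightly and slide forward.

>>> play_rows:
  series:
    - {"travel":[0,0,0.0005],"angular":[0,0,0],"grip":1}
    - {"travel":[0,0.002,0],"angular":[0,0,0],"grip":1}
    - {"travel":[0,0.002,0],"angular":[0,0,0],"grip":1}
    - {"travel":[0,0.002,0],"angular":[0,0,0],"grip":1}
    - {"travel":[-0.0003,0.002,0],"angular":[0,0,0],"grip":1}
    - {"travel":[0,0.001,0],"angular":[0,0,0],"grip":1}
    - {"travel":[0,0,0],"angular":[0,0,0],"grip":1}
    - {"travel":[0,0,0],"angular":[0,0,0],"grip":1}

```text
time: 15.28
tcp_pos: [0.5058, -0.0634, 0.0591]
tcp_rot: [-0.0, 0.698, 0.717, 0.0]
ft_force: [-0.6, 0.1, 1.6]
grip_width: 0.0152
```

>>> play_rows:
  series:
    - {"travel":[0,0.001,0],"angular":[0,0,0],"grip":1}
    - {"travel":[0,0.001,0],"angular":[0,0,0],"grip":1}
    - {"travel":[0,0,0],"angular":[0,0,0],"grip":1}
    - {"travel":[0,0,0],"angular":[0,0,0],"grip":1}

```text
time: 15.78
tcp_pos: [0.5058, -0.0616, 0.0591]
tcp_rot: [0.0, 0.698, 0.717, 0.0]
ft_force: [0.0, -1.8, 2.4]
grip_width: 0.015
```

>>> play_rows:
  series:
    - {"travel":[0,0.001,0],"angular":[0,0,0],"grip":1}
    - {"travel":[0,0,0],"angular":[0,0,0],"grip":1}
    - {"travel":[0,0,0],"angular":[0,0,0],"grip":1}

```text
time: 16.15
tcp_pos: [0.5057, -0.0605, 0.0591]
tcp_rot: [0.0, 0.698, 0.717, 0.0]
ft_force: [-0.9, -2.1, 2.3]
grip_width: 0.0149
```

>>> play_rows:
  series:
    - {"travel":[0,0.001,0],"angular":[0,0,0],"grip":1}
    - {"travel":[0,0,0],"angular":[0,0,0],"grip":1}
    - {"travel":[0,0,0],"angular":[0,0,0],"grip":1}

```text
time: 16.52
tcp_pos: [0.5057, -0.0595, 0.0591]
tcp_rot: [0.0, 0.698, 0.717, 0.0]
ft_force: [-0.5, -1.6, 3.4]
grip_width: 0.0154
```

>>> play_rows:
  series:
    - {"travel":[0,0.0007,0],"angular":[0,0,0],"grip":1}
    - {"travel":[0,0,0],"angular":[0,0,0],"grip":1}
    - {"travel":[0,0,0],"angular":[0,0,0],"grip":1}

```text
time: 16.9
tcp_pos: [0.5057, -0.0589, 0.0591]
tcp_rot: [0.0, 0.698, 0.717, 0.0]
ft_force: [0.3, -1.4, 3.0]
grip_width: 0.0153
```

>>> play_rows:
  series:
    - {"travel":[0,0.0007,0],"angular":[0,0,0],"grip":1}
    - {"travel":[0,0,0],"angular":[0,0,0],"grip":1}
    - {"travel":[0,0,0],"angular":[0,0,0],"grip":1}

```text
time: 17.27
tcp_pos: [0.5057, -0.0581, 0.0591]
tcp_rot: [0.0, 0.698, 0.717, 0.0]
ft_force: [0.1, -1.9, 3.3]
grip_width: 0.0151
```

```bash
python3 - <<'E'
from h import *
a,_=grab('top','f3t.png');b,_=grab('side','f3s.png')
print(plate('top',cv2.imread('pics/f3t.png'),(278,182,330,247)),plate('side',cv2.imread('pics/f3s.png'),(252,228,332,288)))
s=read_state();print(s['tcp_pos'],s['ft_force'])
E
```

```text
(20, array([0.5582, 0.0582]), np.float64(1.66)) (24, array([0.5527, 0.0414]), np.float64(-12.17))
[ 0.50572257 -0.05814638  0.05911655] [ 1.22754183 -2.66014131  3.49815156]
```

>>> play_rows:
  series:
    - {"travel":[0,0,0.0004],"angular":[0,0,0],"grip":1}
    - {"travel":[0,0.0007,0],"angular":[0,0,0],"grip":1}
    - {"travel":[0,0,0],"angular":[0,0,0],"grip":1}
    - {"travel":[0,0,0],"angular":[0,0,0],"grip":1}

```text
time: 17.88
tcp_pos: [0.5052, -0.0572, 0.0591]
tcp_rot: [-0.0, 0.698, 0.717, -0.0]
ft_force: [0.2, -1.1, -0.0]
grip_width: 0.0152
```

>>> play_rows:
  series:
    - {"travel":[0,0.0007,0],"angular":[0,0,0],"grip":1}
    - {"travel":[0,0,0],"angular":[0,0,0],"grip":1}
    - {"travel":[0,0,0],"angular":[0,0,0],"grip":1}

```text
time: 18.25
tcp_pos: [0.5054, -0.0566, 0.0593]
tcp_rot: [-0.0, 0.698, 0.717, -0.0]
ft_force: [-0.0, 0.3, -0.8]
grip_width: 0.0154
```

>>> play_rows:
  series:
    - {"travel":[0,0.0007,-0.0002],"angular":[0,0,0],"grip":1}
    - {"travel":[0,0,0],"angular":[0,0,0],"grip":1}
    - {"travel":[0,0,0],"angular":[0,0,0],"grip":1}

```text
time: 18.62
tcp_pos: [0.5056, -0.056, 0.0592]
tcp_rot: [-0.0, 0.698, 0.717, -0.0]
ft_force: [0.1, 0.3, -0.7]
grip_width: 0.0151
```

>>> play_rows:
  series:
    - {"travel":[0,0.0007,0],"angular":[0,0,0],"grip":1}
    - {"travel":[0,0,0],"angular":[0,0,0],"grip":1}
    - {"travel":[0,0,0],"angular":[0,0,0],"grip":1}

```text
time: 19.0
tcp_pos: [0.5056, -0.0554, 0.0592]
tcp_rot: [-0.0, 0.698, 0.717, -0.0]
ft_force: [0.1, -0.6, -1.2]
grip_width: 0.0153
```

>>> play_rows:
  series:
    - {"travel":[0,0.0006,-0.0001],"angular":[0,0,0],"grip":1}
    - {"travel":[0,0,0],"angular":[0,0,0],"grip":1}
    - {"travel":[0,0,0],"angular":[0,0,0],"grip":1}

```text
time: 19.38
tcp_pos: [0.5057, -0.0549, 0.0592]
tcp_rot: [0.0, 0.697, 0.717, -0.0]
ft_force: [0.1, -2.5, -1.8]
grip_width: 0.0153
```

>>> play_rows:
  series:
    - {"travel":[0,0.0006,0],"angular":[0,0,0],"grip":1}
    - {"travel":[0,0,0],"angular":[0,0,0],"grip":1}
    - {"travel":[0,0,0],"angular":[0,0,0],"grip":1}

```text
time: 19.75
tcp_pos: [0.5057, -0.0543, 0.0592]
tcp_rot: [0.0, 0.697, 0.717, -0.0]
ft_force: [-1.1, -3.7, -1.6]
grip_width: 0.0151
```

Binding has begun: −3.7 N along y with Fz negative. I'll check that the plate hasn't shifted.

```bash
python3 - <<'E'
from h import *
a,_=grab('top','f4t.png');b,_=grab('side','f4s.png')
print(plate('top',cv2.imread('pics/f4t.png'),(278,182,330,247)))
A=cv2.imread('pics/f3s.png',0);B=cv2.imread('pics/f4s.png',0);T0=cv2.imread('pics/f3t.png',0);T1=cv2.imread('pics/f4t.png',0)
f=np.float32
print('shift px top',cv2.phaseCorrelate(f(T0[182:247,278:330]),f(T1[182:247,278:330])),'side',cv2.phaseCorrelate(f(A[235:285,255:310]),f(B[235:285,255:310])))
s=read_state();print(s['tcp_pos'],s['ft_force'])
E
```

```text
(20, array([0.5583, 0.0583]), np.float64(1.51))
shift px top ((-0.43549375541400437, -0.11138465895804472), 0.8196684599168016) side ((-0.13641629448437342, 0.07536470613761637), 0.9884237785339356)
[ 0.50564265 -0.05430183  0.05918754] [-1.08007972 -4.4197177  -1.05503461]
```

The plate is essentially unmoved (0.1 mm). I'll seat the wedge down slightly and re-read the force before releasing.

>>> play_rows:
  series:
    - {"travel":[0,0,-0.0004],"angular":[0,0,0],"grip":1}
    - {"travel":[0,0,0],"angular":[0,0,0],"grip":1}
    - {"travel":[0,0,0],"angular":[0,0,0],"grip":1}

```text
time: 20.23
tcp_pos: [0.5058, -0.0543, 0.0592]
tcp_rot: [0.0, 0.697, 0.717, -0.0]
ft_force: [-1.2, -5.0, 2.7]
grip_width: 0.015
```

>>> play_rows:
  series:
    - {"travel":[0,0,0],"angular":[0,0,0],"grip":-0.3}
    - {"travel":[0,0,0],"angular":[0,0,0],"grip":-0.3}
    - {"travel":[0,0,0],"angular":[0,0,0],"grip":-0.3}
    - {"travel":[0,0,0],"angular":[0,0,0],"grip":-0.3}
    - {"travel":[0,0,0.015],"angular":[0,0,0],"grip":-0.3}
    - {"travel":[0,0,0.04],"angular":[0,0,0],"grip":-0.3}
    - {"travel":[0,0,0.05],"angular":[0,0,0],"grip":-0.3}
    - {"travel":[0,0,0],"angular":[0,0,0],"grip":1}
    - {"travel":[0,0,0],"angular":[0,0,0],"grip":1}

```text
time: 21.35
tcp_pos: [0.5058, -0.0541, 0.1646]
tcp_rot: [0.001, 0.698, 0.717, 0.0]
ft_force: [-0.2, -0.7, -1.0]
grip_width: 0.0198
```

```bash
python3 - <<'E'
from h import *
a,_=grab('top','f5t.png');b,_=grab('side','f5s.png')
print(plate('top',cv2.imread('pics/f5t.png'),(278,182,330,247)))
cv2.imwrite('pics/p5.png',cv2.resize(cv2.imread('pics/f5s.png')[190:300,240:370],None,fx=6,fy=5.4,interpolation=cv2.INTER_CUBIC)[:600,:800])
s=read_state();print(s['tcp_pos'],s['ft_force'],s['grip_width'])
E
```

```text
(21, array([0.5593, 0.0555]), np.float64(1.19))
[ 0.50463771 -0.05397313  0.16274401] [-0.12980078  0.62199264 -0.38969451] 0.004796380605167757
```

View pics/p5.png

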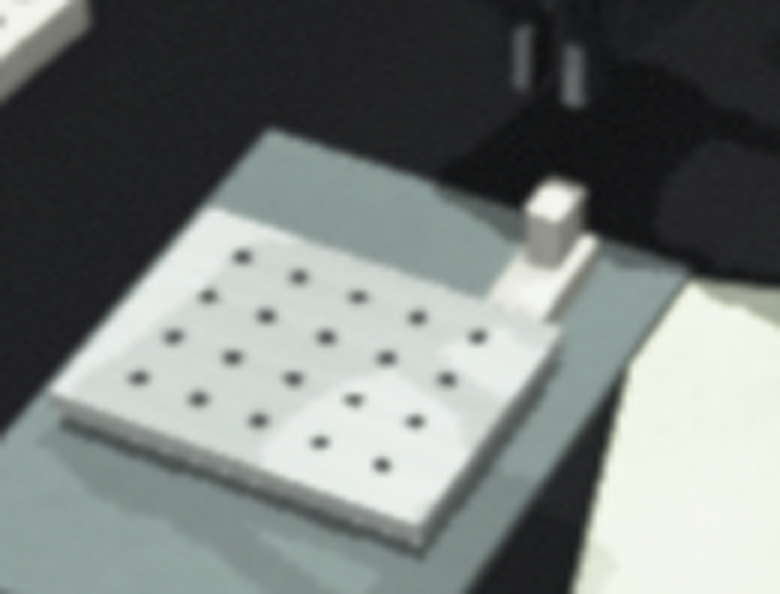

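The wedge stands under the plate's edge at the (−x, −y) corner, at (545,240) in the crop, and the fingers are clear of it. Now I'll press the same corner again.

>>> play_rows:
  series:
    - {"travel":[-0.001,0.04,0],"angular":[0,0,0],"grip":1}
    - {"travel":[-0.001,0.037,0],"angular":[0,0,0],"grip":1}
    - {"travel":[0,0,-0.05],"angular":[0,0,0],"grip":1}
    - {"travel":[0,0,-0.038],"angular":[0,0,0],"grip":1}
    - {"travel":[0,0,0],"angular":[0,0,0],"grip":1}
    - {"travel":[0,0,0],"angular":[0,0,0],"grip":1}
    - {"travel":[0,0,-0.008],"angular":[0,0,0],"grip":1}
    - {"travel":[0,0,0],"angular":[0,0,0],"grip":1}

```text
time: 22.45
tcp_pos: [0.5041, 0.0227, 0.0684]
tcp_rot: [0.0, 0.698, 0.716, 0.0]
ft_force: [0.2, 0.2, -0.8]
grip_width: -0.0002
```

>>> play_rows:
  series:
    - {"travel":[0,0,-0.0045],"angular":[0,0,0],"grip":1}
    - {"travel":[0,0,-0.001],"angular":[0,0,0],"grip":1}
    - {"travel":[0,0,0],"angular":[0,0,0],"grip":1}
    - {"travel":[0,0,0],"angular":[0,0,0],"grip":1}

```text
time: 22.95
tcp_pos: [0.5041, 0.0228, 0.063]
tcp_rot: [0.0, 0.698, 0.717, 0.0]
ft_force: [-1.4, -0.1, 4.8]
grip_width: 0.0002
```

>>> play_rows:
  series:
    - {"travel":[0,0,-0.001],"angular":[0,0,0],"grip":1}
    - {"travel":[0,0,0],"angular":[0,0,0],"grip":1}
    - {"travel":[0,0,0],"angular":[0,0,0],"grip":1}

```text
time: 23.32
tcp_pos: [0.5041, 0.0228, 0.0629]
tcp_rot: [0.0, 0.698, 0.717, 0.0]
ft_force: [-3.9, -0.4, 10.9]
grip_width: 0.0001
```

It's firm now: 0.063 → 0.0629 with 10.9 N. Retreat and do a final check.

>>> play_rows:
  series:
    - {"travel":[0,0,0.02],"angular":[0,0,0],"grip":1}
    - {"travel":[0,0,0.05],"angular":[0,0,0],"grip":1}
    - {"travel":[0,0,0.05],"angular":[0,0,0],"grip":1}
    - {"travel":[0,-0.04,0.04],"angular":[0,0,0],"grip":1}
    - {"travel":[0,-0.05,0],"angular":[0,0,0],"grip":1}
    - {"travel":[0,-0.05,0],"angular":[0,0,0],"grip":1}
    - {"travel":[0,-0.05,0],"angular":[0,0,0],"grip":1}
    - {"travel":[0,-0.05,0],"angular":[0,0,0],"grip":1}
    - {"travel":[0,0,0],"angular":[0,0,0],"grip":1}
    - {"travel":[0,0,0],"angular":[0,0,0],"grip":1}

```text
time: 24.58
tcp_pos: [0.5033, -0.2168, 0.2208]
tcp_rot: [-0.001, 0.698, 0.716, 0.0]
ft_force: [1.0, -0.2, -0.5]
grip_width: -0.0001
```

```bash
python3 - <<'E'
from h import *
grab('top','f6t.png');grab('side','f6s.png')
T=cv2.imread('pics/f6t.png');print(plate('top',T,(278,182,330,247)))
A=cv2.imread('pics/s0.png');B=cv2.imread('pics/f6s.png')
cv2.imwrite('pics/p6.png',np.vstack([np.hstack([A[150:460,140:440],B[150:460,140:440]]),np.hstack([T[160:340,140:440],T[160:340,340:640]])]))
print(plate('side',B,(252,228,326,288)),read_state()['ft_force'])
E
```

```text
(20, array([0.5583, 0.0584]), np.float64(1.48))
(22, array([0.5572, 0.0477]), np.float64(0.23)) [-0.49314209  0.70545135 -0.08893526]
```

View pics/p6.png

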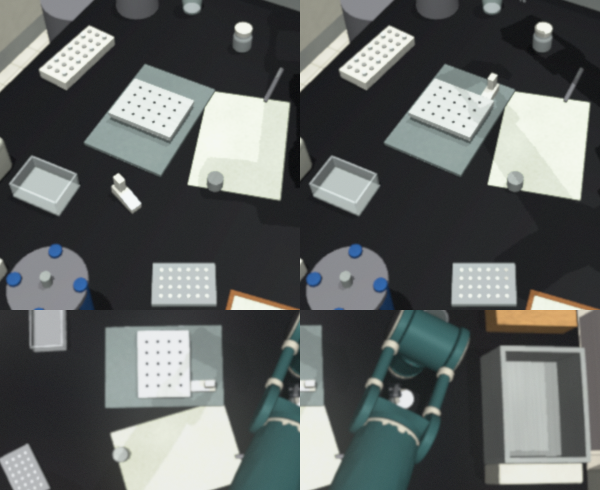

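Before and after match: the bystanders haven't moved and the plate is in place. The wedge is under the near-right corner, at about (490,85) in the side panel. Handing in.

```bash
python3 -c "from bench import job;print(job.hand_in())"
```

```text
the job is handed in; nothing more can be done
None
```

The soft foot was under the plate's (−x, −y) corner. The wedge is now snug under the −y edge there, released, and the corner no longer gives.

- **Finding it:** The other three corners stayed put at 6 to 17.5 N. The (−x, −y) corner sank more than 2 mm at under 2 N.
- **Wedging:** I slid the wedge along the slab until it bound at about 4 to 5 N, then let go.
- **Proof press:** That corner held at z = 0.063 m while the force rose from 4.8 to 10.9 N. That is the same height as the firm corners, so there was no measurable lift.
- **Last look:** In the top view the plate had moved about 0.3 mm and 0.2° at most, within measuring noise. The bystanders I could see had not moved. The beaker was outside the final crops and the jar was partly behind the arm in the top view, but the arm never went near either one.
- **Checks that disagreed:** Some plate fits gave odd values because shadows or the wedge added false holes: the later side views, and one top view taken after release. I disregarded these in favour of the clean top-view fits.
- **Heavier press:** The first corner got 17.5 N, more than the 3 to 6 N needed but under the 20 N mark.

The robot was clear of everything, and the clock read about 25 s of the 69 s allowed.

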